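# Take down a nameplate glue-up

## Robot

A 6-joint arm with a two-finger parallel gripper is mounted at the origin on a cart in front of the work surface, level with it; the furniture and walls round the work are solid. World frame = base frame: x ahead of the robot, y to its left, z up, the work surface at z = 0. Lengths are in m, angles in degrees, forces in N, time in s.
With the tool pointing down it reaches from about 0.275 to 0.775 m from the base axis. Payload 14.6 kg.
Tool frame: the origin (TCP) lies at the very end of the fingers, on their centre line; the grasp point (between the pads) lies 19 mm behind it (manip.hold_point_z is the distance from the TCP to the grasp point, in m); z points along the fingers, y is the line along which they close (so a half turn about z gives the same grasp; the last joint's range is limited). The gripper opens to 85 mm and grips with 20 to 120 N. Pads are 22 mm wide; open, the fingers measure 114 mm over their backs; the gripper's body (76 mm by 85 mm) begins 54 mm behind the grasp point. The pads swing forward as they close: fully open they stand 13 mm farther back than shut.
Start: joints at [67.878, 15.075, -2.767, 72.158, 0, 81.102], TCP at [0.12, 0.511, 0.231] pointing down, gripper open.
Joint ranges: [-151.79, 151.79], [-50.71, 97.33], [-67.44, 78.34], [-121.81, 120.89], [-77.56, 73.72], [-180, 180]. Speed limits (degrees/s): [108.29, 108.29, 147.25, 159.86, 180, 180].

## Interface

Orientations are given as a 3x3 rotation matrix whose columns are the frame's x, y, z axes.
In Python, from station import manip gives the robot as it stands.
- The arm moves only by the tool drive_tool, never from a script. Its argument "increments" is a list of rows, each a list of 3 entries, a list of its own where there are three numbers: the opening, from -1 (shut) to 1 (fully open), then the shift along the tool's x, y, z as a fraction of full scale, then the turn, a rotation vector about the tool's x, y, z as a fraction of full scale. A call has 1 to 10 rows; each row shifts and turns the commanded pose from where the row before left it, along the tool's axes as they then stand; what a row does not reach is not made up. Full scale, the value 1, is 100 mm for a shift and 60 degrees for a turn. A row lasts 1/8 s, in which the tool goes at most 62.5 mm and 10.7 degrees, less where a joint would pass 70% of its speed; a pose out of reach is approached as far as the arm can. A call with a number of a shift or a turn outside -1 to 1 is refused whole. A call with a gripper value outside its range is refused whole. The fingers move at their own pace and stop on an object; "newtons" is the grip in N (left out, the last holds). Time passes only in rows, so rows that do not move let the fingers close. It gives the time, the measured TCP pose, the force, the opening and the grip force at its end, in the units of the state.
- manip.sense(): the state, without advancing time (a new reading comes with each control period).
- manip.read_camera(name): name is "scene" or "top" or "wrist"; returns a dict with "img" (480x640x3 uint8, red, green, blue), "z_map" (480x640 float32, m along the optical axis (not along the pixel's ray), 0 where there is no reading), "mtx" (3x3 intrinsics, pixels), "extrinsics" (4x4, takes a point from world to camera coordinates); the wrist camera has in their place "mount" (4x4, takes a point from camera to tool coordinates, whose origin is the TCP and whose axes are the flange's). Camera axes: x right, y down, z forward; pixel columns grow to the right and rows downward; lengths in m; the calibration is good to about 2 mm. The wrist camera is an equidistant fisheye: a pixel r from the principal point sees the ray r / f radians off the axis. A picture is of the moment at which its call begins: read the wrist's pose just before it.
- manip.sign_off(): hands the job in; it is judged then, once.
Trained networks look in a picture, given as the dict that the camera call returned (one of the last four; its "shot" number tells which), for a name from the list of things; names that differ only in an ending like _2 or _b are one class to them, and where a whole thing is asked for, a point or a joint stands for the part that bears it (a point fixed in the world has none). Each returns a list of dicts, best first, with "conf" (0 to 1); they miss things now and then, are a little off and sometimes report something else, mostly with a low value. They report only what shows in the picture. A call takes as long as a camera call. They do not tell look-alikes from the thing itself.
- manip.recognise(picture, target): "location" ([row, column] in pixels, amid what is visible of it).
- manip.mark_of(picture, target): "location" ([row, column] in pixels: a listed point, or the origin of a listed thing).
The state is a dict: "time_s": time; "joint_pos": joint angles; "qvel": joint speeds; "joint_efforts": joint torques, N m; "tool_pos": TCP position; "tcp_rot": TCP orientation; "ft_force": force on the tool from outside, world axes, zero at the start; "ft_torque": the same for the moment, N m; "width": finger opening in m; "grasp_force": force on a finger pad.
Only numpy, scipy, OpenCV 4.12 (cv2) and the standard library are available. Lean on these libraries where they do the work, as an engineer would, in place of code of your own. Each camera call takes 0.05 s, during which the arm holds its last target. There are 200 camera calls.

## Task

The glue on the two engraved nameplates has set, so take the press stack apart from the top down, one piece at a time, and put each piece away before you lift the next: the brass weight in its round wooden stand, the short black nameplate in the white tray, the light pressing board in the plywood rack and the long walnut nameplate in the black tray. Each must lie flat, plate side up, fully down inside its rim, and be let go. Set the pieces down gently, never dropping them, and leave the two inkwells standing where they are.

Things in the scene. Friction and masses are not known exactly. Their poses are not given: they have to be found in the camera images.
- press_weight_center (a point): (mm) Top of the stack: plain brass cylinder, diameter 34, height 44, with a thin dark rubber foot, about 0.32 kg, standing upright. The point is its centre, 22 above its underside; z up.
- short_plaque_center (a point): (mm) Second in the stack, under the weight: black block 38 (its x) by 78 (its y) by 18 high with a silver plate on its upper face; about 0.09 kg. The point is its centre, 9 above its underside; z up, y along its length.
- press_board_center (a point): (mm) Third in the stack: pale wooden pressing board with a cork underside, 50 (its x) by 104 (its y) by 16 high; about 0.08 kg. The point is its centre, 8 above its underside; z up, y along its length.
- long_plaque_center (a point): (mm) Bottom of the stack: dark walnut block 60 (its x) by 128 (its y) by 20 high, brass plate on its upper face; 0.16 kg. The point is its centre, 10 above its underside; z up, y lengthwise. It lies on a fixed pale aluminium plate 84 by 154, top 12 above the desk, between pins 10 high at its two ends (2 to 3 play). Each piece just rests on the one below, roughly centred and in line.
- weight_stand: (mm) Fixed round turned wooden stand, dark, diameter 80, height 16, with a round well of diameter 47 to 51 from the top down to its floor 8 above the desk: place of the brass weight. Origin: centre of its underside, on the desk; z up.
- short_tray: (mm) Fixed white tray with a grey bed, 64 (its x) by 104 (its y): place of the short black nameplate. Bed 50 by 90, its floor 8 above the desk, rim 7 wide with its top 16 above the desk; in the middle of both long sides the rim is cut out over 46 for the fingers, down to the floor. Origin: centre of its underside, on the desk; z up, y along its length.
- board_rack: (mm) Fixed plywood-coloured tray with a cork bed, 76 (its x) by 130 (its y): place of the pressing board. Bed 62 by 116, its floor 8 above the desk, rim 7 wide with its top 16 above the desk; in the middle of both long sides the rim is cut out over 54, down to the floor. Origin: centre of its underside, on the desk; z up, y along its length.
- long_tray: (mm) Fixed black tray with a blue bed, 86 (its x) by 154 (its y): place of the long walnut nameplate. Bed 72 by 140, its floor 8 above the desk, rim 7 wide with its top 16 above the desk; in the middle of both long sides the rim is cut out over 56, down to the floor. Origin: centre of its underside, on the desk; z up, y along its length.
- ink_open_center (a point): (mm) Loose open cut-glass inkwell, 47 by 47 by 32 high, a bystander. The point is its centre, 16 above its underside; z up.
- ink_lidded_center (a point): (mm) Loose cut-glass inkwell with a domed brass lid, 47 by 47 by 48 high, a bystander. The point is its centre, 24 above its underside; z up.
There are look-alikes about, which are no part of the job. What is shaped like the part that bears press_weight_center but green or turquoise is not meant.

How it is judged:
By the outcome, as a careful person would: the job done as asked, in the order asked, and still so for the second after the job is handed in, with the robot touching nothing.
It also fails if it takes over 112 s, if anything falls off the work surface, if the arm or the gripper's body presses on something with over 40 N, if the wrist force passes 120 N, or if a joint passes its speed limit or range.

## Working session

There is one attempt and no reset: what is moved stays moved. The work goes in short steps, Python scripts to look and compute and a tool call to move; the robot and the scene stay as the last step left them, time stands still between calls to the robot, and variables do not carry over. Pictures are saved under pics/ and viewed, at most 14 in all, crops included, and the job is handed in when it is done.

Besides the shell and the picture viewer there is one more tool, called after "Call:" as name(argument=value, ...) on one line, values as JSON. drive_tool: Moves the arm, as the interface text tells. Shift numbers are shares of 100 mm and turn numbers shares of 60 degrees, none past 1 either way. Its arguments: {"type":"object","properties":{"increments":{"type":"array"},"newtons":{"type":"number"}},"required":["increments"]}

```bash
mkdir -p pics; cat > h.py <<'E'
import numpy as np, cv2
from station import manip
T=["press_weight_center","short_plaque_center","press_board_center","long_plaque_center","weight_stand","short_tray","board_rack","long_tray","ink_open_center","ink_lidded_center"]
def world(p,rc,z=None):
    r,c=rc; K=p["mtx"]; E=np.array(p["extrinsics"])
    d=np.linalg.inv(K)@[c,r,1]; R=E[:3,:3]; o=-R.T@E[:3,3]; w=R.T@d
    if z is None: t=p["z_map"][int(round(r)),int(round(c))]
    else: t=(z-o[2])/w[2]
    return o+t*w
def cloud(p):
    K=p["mtx"]; E=np.array(p["extrinsics"]); v,u=np.mgrid[:480,:640]; z=p["z_map"]
    P=np.stack([(u-K[0,2])/K[0,0]*z,(v-K[1,2])/K[1,1]*z,z],-1)
    return (P-E[:3,3])@E[:3,:3]
def save(p,n): cv2.imwrite(f"pics/{n}.png",p["img"][:,:,::-1])
E
python3 - <<'E'
from h import *
np.set_printoptions(precision=4,suppress=True)
print({k:v for k,v in manip.sense().items()})
for n in("top","scene"):
    p=manip.read_camera(n); save(p,n)
    for t in T:
        for f in(manip.recognise,manip.mark_of):
            for d in f(p,t)[:3]: 
                l=d["location"]; print(n,t,f.__name__[:4],np.round(l),round(d["conf"],2),world(p,l))
E
```

```text
{'time_s': 0.0, 'joint_pos': array([67.8766, 15.0984, -2.8032, 72.1589,  0.0036, 81.1046]), 'qvel': array([ 0.04  ,  0.008 , -0.07  ,  0.0585, -0.0258,  0.0469]), 'joint_efforts': array([  0.0009, -63.7606,  38.4571,   0.0136,   0.    ,  -0.    ]), 'tool_pos': array([0.12  , 0.5108, 0.2308]), 'tcp_rot': array([[-0.9735,  0.2288, -0.0005],
       [ 0.2288,  0.9735, -0.001 ],
       [ 0.0002, -0.001 , -1.    ]]), 'ft_force': array([-0.4964,  0.19  ,  0.107 ]), 'ft_torque': array([ 0.0315, -0.004 , -0.0473]), 'grasp_force': 0.0, 'width': 0.08540897744900205}
top press_weight_center call [298. 402.] 0.65 [ 0.3326 -0.2768  0.0468]
top press_weight_center call [297. 437.] 0.53 [ 0.332  -0.3715  0.043 ]
top press_weight_center call [259. 381.] 0.46 [ 0.4288 -0.218   0.1106]
top press_weight_center call [297. 438.] 0.62 [ 0.3337 -0.3724  0.0444]
top press_weight_center call [261. 381.] 0.58 [ 0.4245 -0.2163  0.1122]
top press_weight_center call [299. 405.] 0.42 [ 0.33   -0.2822  0.0492]
top short_plaque_center call [263. 372.] 0.84 [ 0.426  -0.1965  0.0702]
top short_plaque_center call [265.
[... 2783 characters left out ...]
all [205. 238.] 0.79 [0.454  0.2145 0.0077]
scene board_rack call [304. 368.] 0.28 [ 0.4147 -0.2251  0.0711]
scene board_rack call [210. 242.] 0.8 [0.4491 0.1952 0.0095]
scene long_tray call [257. 387.] 0.97 [ 0.5765 -0.1506  0.0069]
scene long_tray call [211. 346.] 0.49 [ 0.6046 -0.0027  0.0274]
scene long_tray call [289. 374.] 0.38 [ 0.4263 -0.2256  0.1086]
scene long_tray call [257. 383.] 0.82 [ 0.5674 -0.1465  0.0129]
scene ink_open_center call [212. 344.] 0.64 [ 0.5981 -0.001   0.0269]
scene ink_open_center call [210. 344.] 0.62 [0.6016 0.0014 0.0316]
scene ink_lidded_center call [175. 234.] 0.59 [0.506  0.2885 0.0281]
scene ink_lidded_center call [171. 234.] 0.73 [0.5109 0.2925 0.0352]
```

View pics/top.png

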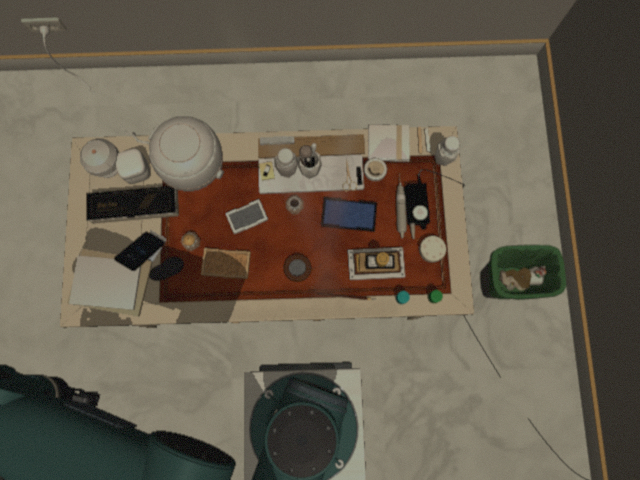

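```bash
cat > fit.py <<'E'
from h import *
np.set_printoptions(precision=4,suppress=True)
# rectify top view onto plane z=h via homography; 1px=1mm ; x: 0.25..0.75 up, y .40..-.45 left->right
p=manip.read_camera("top"); K=p["mtx"]; E=np.array(p["extrinsics"])
def rect(h,x0,x1,y0,y1,s):
    xs=x1-np.arange(int((x1-x0)/s))*s; ys=y1-np.arange(int((y1-y0)/s))*s
    X,Y=np.meshgrid(xs,ys,indexing="ij"); P=np.stack([X,Y,np.full_like(X,h)],-1)@E[:3,:3].T+E[:3,3]
    q=P@np.array(K).T; q=q[...,:2]/q[...,2:]
    return cv2.remap(p["img"],q[...,0].astype(np.float32),q[...,1].astype(np.float32),cv2.INTER_CUBIC)
im=rect(.016,.30,.70,-.43,.37,.001); cv2.imwrite("pics/rect.png",im[:,:,::-1])
s=manip.read_camera("scene")["img"]; c=s[240:430,300:460]; cv2.imwrite("pics/stack.png",cv2.resize(c,None,fx=3,fy=3,interpolation=cv2.INTER_CUBIC)[:,:,::-1])
E
python3 fit.py
```

```text
(no output)
```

View pics/rect.png

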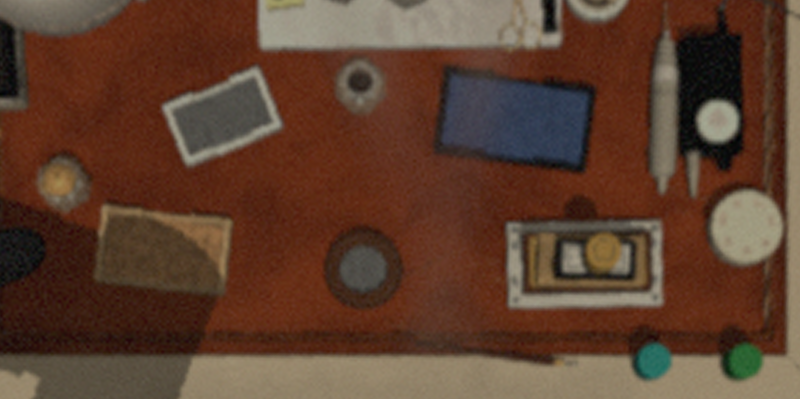

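View pics/stack.png

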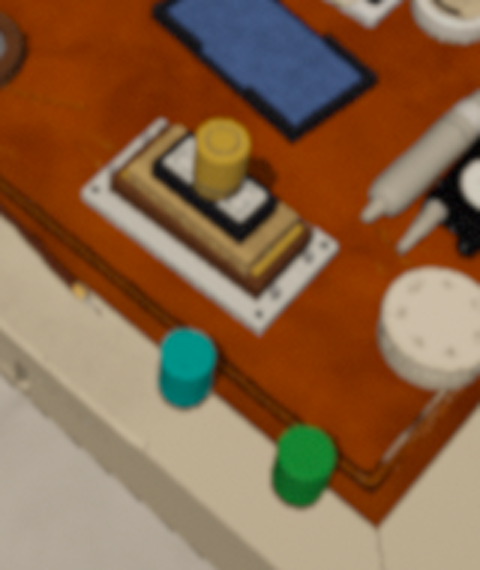

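Press-weight candidates in the top picture are the turquoise cylinder (row 298, col 402), the green cylinder (297, 437) and the brass cylinder on the stack (260, 381). I choose the brass one. The stack crop confirms it stands on the black plaque, the board and the walnut block. The rectified picture gives tray centres (col, row): short (223, 117), long (515, 118), rack (163, 249), stand (363, 268).

```bash
cat >> h.py <<'E'
np.set_printoptions(precision=4,suppress=True)
def wrist(name,h,x0,x1,y0,y1,s=.001,sc=1):
    st=manip.sense(); p=manip.read_camera("wrist"); K=np.array(p["mtx"]); M=np.array(p["mount"])
    xs=x1-np.arange(int((x1-x0)/s))*s; ys=y1-np.arange(int((y1-y0)/s))*s
    X,Y=np.meshgrid(xs,ys,indexing="ij"); W=np.stack([X,Y,np.full_like(X,h)],-1)
    C=((W-st["tool_pos"])@st["tcp_rot"]-M[:3,3])@M[:3,:3]
    th=np.arctan2(np.hypot(C[...,0],C[...,1]),C[...,2]); ph=np.arctan2(C[...,1],C[...,0])
    u=K[0,2]+K[0,0]*th*np.cos(ph); v=K[1,2]+K[1,1]*th*np.sin(ph)
    im=cv2.remap(p["img"],u.astype(np.float32),v.astype(np.float32),cv2.INTER_CUBIC)
    cv2.imwrite(f"pics/{name}.png",cv2.resize(im,None,fx=sc,fy=sc)[:,:,::-1]); return p,im
def plan(x,y,z,yaw,n=10,w=1):
    """rows along a cylindrical path to TCP x,y,z, tool-y axis at yaw deg"""
    st=manip.sense(); P=st["tool_pos"]; R=st["tcp_rot"]; a=np.degrees(np.arctan2(R[1,1],R[0,1]))
    d=(yaw-a+90)%180-90
    if abs(d-180)<0: d-=180
    q=np.array([np.arctan2(P[1],P[0]),np.hypot(*P[:2]),P[2]]); g=np.array([np.arctan2(y,x),np.hypot(x,y),z])
    cur=P.copy(); ca=np.radians(a); rows=[]
    for i in range(1,n+1):
        t=q+(g-q)*i/n; W=np.array([t[1]*np.cos(t[0]),t[1]*np.sin(t[0]),t[2]])-cur
        Y=np.array([np.cos(ca),np.sin(ca),0]); X=np.array([np.cos(ca-np.pi/2)*-1,-np.sin(ca-np.pi/2),0]) # z down: x = y x z
        X=np.cross(Y,[0,0,-1])
        sh=np.round(np.array([W@X,W@Y,-W[2]])/.1,3 if n<3 else 2); turn=round((a+d*i/n-np.degrees(ca))/-60,3)
        cur=cur+.1*(sh[0]*X+sh[1]*Y-sh[2]*np.array([0,0,1.])); ca+=np.radians(-60*turn)
        rows.append([w,sh.tolist(),[0,0,turn]])
    print(str(rows).replace(" ","")); print("q1",st["joint_pos"][[0,5]],"yaw",a,"turn",d,"end",cur)
E
python3 - <<'E'
from h import *
p=manip.read_camera("top"); C=cloud(p); z=C[...,2]
m=(C[...,0]>.25)&(C[...,0]<.85)&(np.abs(C[...,1])<.6)&(z>.06)&(z<.9)
n,l,s,c=cv2.connectedComponentsWithStats(m.astype(np.uint8))
for i in range(1,n):
    if s[i,4]>15: q=C[l==i]; print(s[i,4],q.min(0),q.max(0))
w=manip.read_camera("wrist"); print(w["mtx"],w["mount"])
plan(.47,.13,.30,0,10)
E
```

```text
4197 [0.6566 0.2096 0.0604] [0.8488 0.4058 0.1591]
461 [ 0.714  -0.4573  0.0607] [ 0.7752 -0.3961  0.1275]
1829 [0.6928 0.4266 0.0601] [0.808  0.5993 0.1234]
1002 [ 0.6858 -0.0698  0.0604] [0.746  0.0627 0.1748]
587 [0.4227 0.4056 0.0602] [0.508  0.4885 0.1114]
417 [ 0.4132 -0.2586  0.0601] [ 0.4532 -0.1807  0.119 ]
[[371.6483   0.     320.332 ]
 [  0.     371.6483 237.9321]
 [  0.       0.       1.    ]] [[-0.001  -0.9532 -0.3022  0.0775]
 [ 1.     -0.0012  0.0005 -0.0007]
 [-0.0008 -0.3022  0.9532 -0.1427]
 [ 0.      0.      0.      1.    ]]
[[1,[-0.56,-0.07,-0.07],[0,0,np.float64(0.128)]],[1,[-0.55,-0.05,-0.07],[0,0,np.float64(0.128)]],[1,[-0.55,-0.04,-0.07],[0,0,np.float64(0.128)]],[1,[-0.55,-0.02,-0.06],[0,0,np.float64(0.128)]],[1,[-0.54,-0.01,-0.07],[0,0,np.float64(0.128)]],[1,[-0.55,0.01,-0.07],[0,0,np.float64(0.128)]],[1,[-0.53,0.02,-0.07],[0,0,np.float64(0.128)]],[1,[-0.53,0.04,-0.07],[0,0,np.float64(0.128)]],[1,[-0.53,0.05,-0.07],[0,0,np.float64(0.128)]],[1,[-0.52,0.06,-0.07],[0,0,np.float64(0.128)]]]
q1 [67.8774 81.1026] yaw 76.77473419891562 turn -76.77473419891562 end [0.4702 0.1302 0.3003]
```

Call:
drive_tool(increments=[[1, [-0.56, -0.07, -0.07], [0, 0, 0.128]], [1, [-0.55, -0.05, -0.07], [0, 0, 0.128]], [1, [-0.55, -0.04, -0.07], [0, 0, 0.128]], [1, [-0.55, -0.02, -0.06], [0, 0, 0.128]], [1, [-0.54, -0.01, -0.07], [0, 0, 0.128]], [1, [-0.55, 0.01, -0.07], [0, 0, 0.128]], [1, [-0.53, 0.02, -0.07], [0, 0, 0.128]], [1, [-0.53, 0.04, -0.07], [0, 0, 0.128]], [1, [-0.53, 0.05, -0.07], [0, 0, 0.128]], [1, [-0.52, 0.06, -0.07], [0, 0, 0.128]]])

```text
time_s: 3.55
tool_pos: [0.4708, 0.1285, 0.3004]
tcp_rot: [[0.005, 1.0, 0.0], [1.0, -0.005, 0.0], [0.0, 0.0, -1.0]]
ft_force: [0.2, 1.0, 0.3]
width: 0.0855
grasp_force: 0.0
```

```bash
sed -i 's/turn=round(\(.*\),3)$/turn=float(round(\1,3))/' h.py
python3 - <<'E'
from h import *
wrist("w1",.016,.35,.65,-.05,.35,.001,2)
plan(.433,-.21,.25,0,10)
E
```

```text
[[1,[-0.34,0.07,0.05],[0,0,-0.001]],[1,[-0.34,0.05,0.05],[0,0,-0.002]],[1,[-0.34,0.03,0.05],[0,0,-0.001]],[1,[-0.35,-0.0,0.05],[0,0,-0.002]],[1,[-0.34,-0.03,0.06],[0,0,-0.001]],[1,[-0.34,-0.05,0.05],[0,0,-0.001]],[1,[-0.33,-0.07,0.05],[0,0,-0.002]],[1,[-0.33,-0.1,0.05],[0,0,-0.001]],[1,[-0.32,-0.12,0.05],[0,0,-0.001]],[1,[-0.31,-0.14,0.05],[0,0,-0.002]]]
q1 [ 5.2179 96.0507] yaw -0.8327860403172016 turn 0.8327860403172025 end [ 0.4333 -0.2099  0.2501]
```

View pics/w1.png

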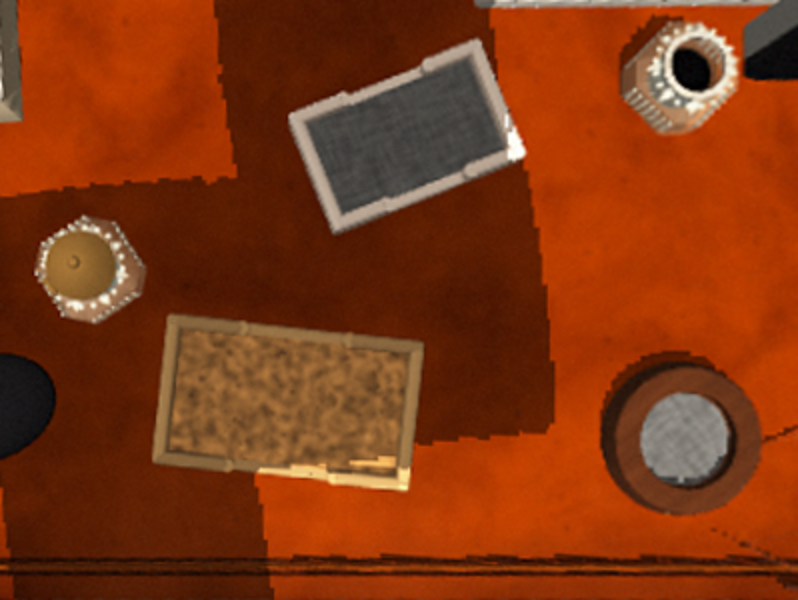

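The wrist view shows the rim centres (row, col): short tray (136, 407), rack (403, 288), stand (439, 682). These agree with the top camera. Next I move over the stack.

Call:
drive_tool(increments=[[1, [-0.34, 0.07, 0.05], [0, 0, -0.001]], [1, [-0.34, 0.05, 0.05], [0, 0, -0.002]], [1, [-0.34, 0.03, 0.05], [0, 0, -0.001]], [1, [-0.35, 0, 0.05], [0, 0, -0.002]], [1, [-0.34, -0.03, 0.06], [0, 0, -0.001]], [1, [-0.34, -0.05, 0.05], [0, 0, -0.001]], [1, [-0.33, -0.07, 0.05], [0, 0, -0.002]], [1, [-0.33, -0.1, 0.05], [0, 0, -0.001]], [1, [-0.32, -0.12, 0.05], [0, 0, -0.001]], [1, [-0.31, -0.14, 0.05], [0, 0, -0.002]]])

```text
time_s: 4.85
tool_pos: [0.4358, -0.2053, 0.2491]
tcp_rot: [[-0.014, 1.0, 0.0], [1.0, 0.014, -0.0], [-0.0, 0.0, -1.0]]
ft_force: [-0.0, 0.3, 0.4]
width: 0.0855
grasp_force: 0.0
```

```bash
python3 - <<'E'
from h import *
p,a=wrist("w2a",.110,.38,.49,-.30,-.12,.0005,1)   # weight top plane
_,b=wrist("w2b",.066,.38,.49,-.30,-.12,.0005,1)   # short top plane
_,c=wrist("w2c",.048,.38,.49,-.30,-.12,.0005,1)
_,d=wrist("w2d",.016,.50,.65,-.26,-.03,.0005,1)
o=np.zeros((220+220+5+300,725,3),np.uint8)
o[:220,:360]=a;o[:220,365:725]=b;o[225:445,:360]=c;o[445:745,:460]=d
cv2.imwrite("pics/w2.png",cv2.resize(o,None,fx=.8,fy=.8,interpolation=cv2.INTER_AREA)[:,:,::-1])
print(manip.sense()["tool_pos"])
E
```

```text
Traceback (most recent call last):
ValueError: could not broadcast input array from shape (219,360,3) into shape (220,360,3)
```

```bash
python3 - <<'E'
import cv2,numpy as np
o=np.zeros((750,725,3),np.uint8)
for n,r,c in(("a",0,0),("b",0,365),("c",225,0),("d",450,0)):
    i=cv2.imread(f"pics/w2{n}.png"); print(i.shape); o[r:r+i.shape[0],c:c+i.shape[1]]=i
cv2.imwrite("pics/w2.png",o[:600]); 
i=cv2.imread("pics/w2d.png"); o[225:225+i.shape[0],0:i.shape[1]]=0
c=cv2.imread("pics/w2c.png")
o[225:225+219,365:725]=c[:219,:360]; o[225:225+i.shape[0],0:360]=0; o[225:525,0:360]=cv2.resize(i,(360,300))
cv2.imwrite("pics/w2.png",o[:530])
E
```

```text
(219, 360, 3)
(219, 360, 3)
(219, 360, 3)
(300, 460, 3)
```

View pics/w2.png

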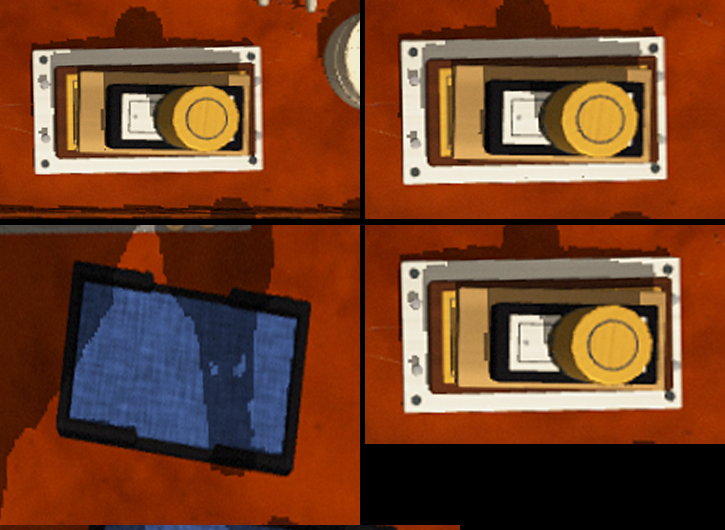

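Panel a shows the brass top centre at about row 119, col 206, so the weight is at (0.430, -0.223). The plaque is at about (0.431, -0.220), nearly square to the world axes, and the long tray is at (0.579, -0.147) with yaw about -7.6°.

```bash
python3 - <<'E'
from h import *
print(manip.sense()["tool_pos"])
plan(.430,-.223,.084,0,6)
E
```

```text
[ 0.436  -0.2045  0.2493]
[[1,[-0.03,-0.01,0.28],[0,0,0.002]],[1,[-0.03,-0.01,0.27],[0,0,0.002]],[1,[-0.03,-0.01,0.28],[0,0,0.002]],[1,[-0.03,-0.01,0.27],[0,0,0.002]],[1,[-0.03,-0.01,0.28],[0,0,0.002]],[1,[-0.03,-0.01,0.27],[0,0,0.002]]]
q1 [-34.8356  54.4172] yaw 0.7472030902764533 turn -0.7472030902764573 end [ 0.4302 -0.2225  0.0843]
```

Call:
drive_tool(increments=[[1, [-0.1, -0.03, 0.1], [0, 0, 0.006]], [1, [-0.08, -0.03, 0.3], [0, 0, 0.006]], [1, [0, 0, 0.4], [0, 0, 0]], [1, [0, 0, 0.4], [0, 0, 0]], [1, [0, 0, 0.35], [0, 0, 0]], [1, [0, 0, 0.1], [0, 0, 0]], [1, [0, 0, 0], [0, 0, 0]]])

```text
time_s: 5.92
tool_pos: [0.4304, -0.2222, 0.0844]
tcp_rot: [[-0.002, 1.0, -0.0], [1.0, 0.002, 0.0], [0.0, -0.0, -1.0]]
ft_force: [-0.4, -0.1, -0.7]
width: 0.0855
grasp_force: 0.0
```

```bash
python3 - <<'E'
from h import *
print(manip.sense()["tool_pos"]); plan(.430,-.223,.084,0,1)
E
```

```text
[ 0.4304 -0.2222  0.0844]
[[1,[-0.008,-0.004,0.004],[0,0,0.002]]]
q1 [-36.9556  52.9262] yaw 0.11813049704506341 turn -0.11813049704505829 end [ 0.43  -0.223  0.084]
```

Call:
drive_tool(increments=[[0.2, [-0.008, -0.004, 0], [0, 0, 0]], [-0.1, [0, 0, 0], [0, 0, 0]], [-0.3, [0, 0, 0], [0, 0, 0]], [-0.5, [0, 0, 0], [0, 0, 0]], [-0.6, [0, 0, 0], [0, 0, 0]], [-0.6, [0, 0, 0], [0, 0, 0]]], newtons=35)

```text
time_s: 6.68
tool_pos: [0.4305, -0.2234, 0.0849]
tcp_rot: [[-0.002, 1.0, 0.001], [1.0, 0.002, -0.001], [-0.001, 0.001, -1.0]]
ft_force: [1.0, 0.9, 7.4]
width: 0.0332
grasp_force: 34.4
```

Call:
drive_tool(increments=[[-0.7, [0, 0, -0.1], [0, 0, 0]], [-0.7, [0, 0, -0.3], [0, 0, 0]], [-0.7, [0, 0, -0.3], [0, 0, 0]], [-0.7, [0, 0, 0], [0, 0, 0]]])

```text
time_s: 7.18
tool_pos: [0.4307, -0.2237, 0.1561]
tcp_rot: [[-0.002, 1.0, 0.002], [1.0, 0.002, -0.002], [-0.002, 0.002, -1.0]]
ft_force: [0.6, -0.2, -4.1]
width: 0.0325
grasp_force: 35.7
```

```bash
python3 - <<'E'
from h import *
s=manip.sense();print(s["tool_pos"],s["width"],s["grasp_force"]); plan(.431,.008,.13,0,8,-.7)
p,a=wrist("w3b",.066,.38,.49,-.30,-.12,.0005,1); p,b=wrist("w3c",.066,.38,.49,-.30,-.12,.0005,1)
E
```

```text
[ 0.4307 -0.2237  0.1561] 0.0324916417791864 35.68678379058838
[[-0.7,[0.3,0.07,0.03],[0,0,0.0]],[-0.7,[0.3,0.05,0.04],[0,0,0.0]],[-0.7,[0.3,0.03,0.03],[0,0,0.001]],[-0.7,[0.29,0.01,0.03],[0,0,-0.0]],[-0.7,[0.29,-0.01,0.03],[0,0,0.0]],[-0.7,[0.29,-0.03,0.04],[0,0,0.0]],[-0.7,[0.28,-0.05,0.03],[0,0,0.0]],[-0.7,[0.27,-0.06,0.03],[0,0,0.001]]]
q1 [-37.0784  52.8237] yaw 0.09806871132823963 turn -0.09806871132823858 end [0.4314 0.0083 0.1301]
```

Call:
drive_tool(increments=[[-0.7, [0.3, 0.07, 0.03], [0, 0, 0]], [-0.7, [0.3, 0.05, 0.04], [0, 0, 0]], [-0.7, [0.3, 0.03, 0.03], [0, 0, 0]], [-0.7, [0.29, 0.01, 0.03], [0, 0, 0]], [-0.7, [0.29, -0.01, 0.03], [0, 0, 0]], [-0.7, [0.29, -0.03, 0.04], [0, 0, 0]], [-0.7, [0.28, -0.05, 0.03], [0, 0, 0]], [-0.7, [0.27, -0.06, 0.03], [0, 0, 0]], [-0.7, [0, 0, 0], [0, 0, 0]]])

```text
time_s: 8.4
tool_pos: [0.4291, 0.0103, 0.127]
tcp_rot: [[-0.004, 1.0, -0.003], [1.0, 0.004, 0.001], [0.001, -0.003, -1.0]]
ft_force: [-0.5, -0.6, -3.0]
width: 0.0327
grasp_force: 35.6
```

```bash
python3 - <<'E'
from h import *
s=manip.sense();print(s["tool_pos"]); plan(.431,.008,.03,0,4,-.7)
p,a=wrist("w4",.016,.34,.50,-.10,.10,.0005,2)
E
```

```text
[0.4291 0.0103 0.127 ]
[[-0.7,[-0.01,0.0,0.24],[0,0,0.001]],[-0.7,[-0.0,0.01,0.25],[0,0,0.001]],[-0.7,[-0.01,0.0,0.24],[0,0,0.001]],[-0.7,[-0.0,0.01,0.24],[0,0,0.001]]]
q1 [-9.5396 80.2445] yaw 0.21599159984841101 turn -0.2159915998484081 end [0.4311 0.0083 0.03  ]
```

View pics/w4.png

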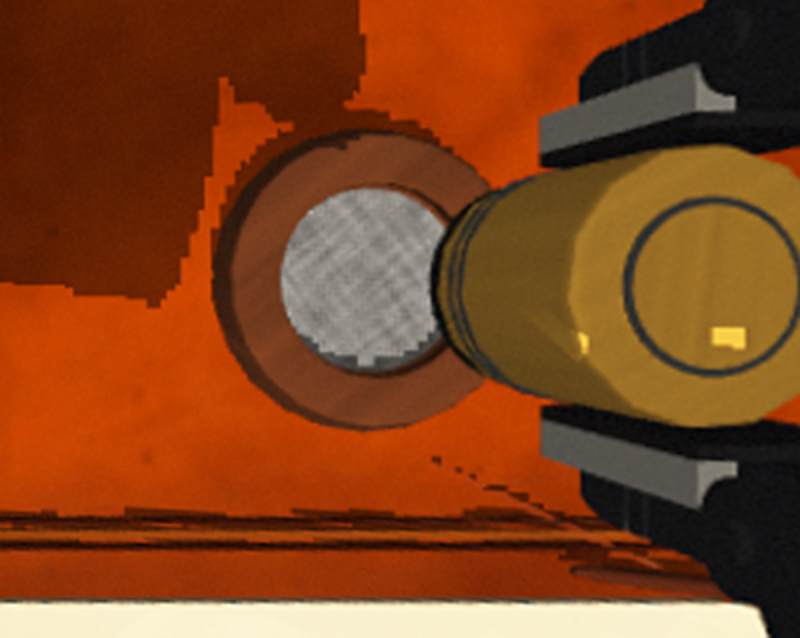

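The well is centred at about row 281, col 378 in this view, so at (0.430, 0.006). The weight is held and upright.

Call:
drive_tool(increments=[[-0.7, [-0.042, 0.01, 0.1], [0, 0, 0]], [-0.7, [0, 0, 0.3], [0, 0, 0]], [-0.7, [0, 0, 0.3], [0, 0, 0]], [-0.7, [0, 0, 0.2], [0, 0, 0]], [-0.7, [0, 0, 0.06], [0, 0, 0]], [-0.7, [0, 0, 0], [0, 0, 0]]])

```text
time_s: 9.2
tool_pos: [0.4316, 0.0042, 0.0321]
tcp_rot: [[-0.001, 1.0, -0.001], [1.0, 0.001, 0.0], [0.0, -0.001, -1.0]]
ft_force: [0.4, 0.3, -3.9]
width: 0.0328
grasp_force: 35.5
```

Call:
drive_tool(increments=[[-0.7, [0.01, -0.01, 0.02], [0, 0, 0]], [-0.7, [0, 0, 0.015], [0, 0, 0]], [-0.7, [0, 0, 0.01], [0, 0, 0]], [-0.7, [0, 0, 0.005], [0, 0, 0]], [-0.7, [0, 0, 0], [0, 0, 0]]])

```text
time_s: 9.82
tool_pos: [0.4306, 0.0057, 0.0273]
tcp_rot: [[-0.002, 1.0, 0.0], [1.0, 0.002, 0.0], [0.0, 0.0, -1.0]]
ft_force: [0.9, -0.5, -3.6]
width: 0.0326
grasp_force: 35.5
```

Call:
drive_tool(increments=[[-0.7, [0, 0, 0.01], [0, 0, 0]], [-0.7, [0, 0, 0.005], [0, 0, 0]], [-0.7, [0, 0, 0], [0, 0, 0]]])

```text
time_s: 10.2
tool_pos: [0.4308, 0.0056, 0.0268]
tcp_rot: [[-0.002, 1.0, 0.001], [1.0, 0.002, -0.0], [-0.0, 0.001, -1.0]]
ft_force: [-6.8, 1.4, 25.9]
width: 0.033
grasp_force: 38.5
```

Call:
drive_tool(increments=[[-0.7, [0, 0, -0.008], [0, 0, 0]], [-0.4, [0, 0, 0], [0, 0, 0]], [0, [0, 0, 0], [0, 0, 0]], [0.5, [0, 0, 0], [0, 0, 0]], [1, [0, 0, 0], [0, 0, 0]], [1, [0, 0, -0.1], [0, 0, 0]], [1, [0, 0, -0.4], [0, 0, 0]], [1, [0, 0, -0.4], [0, 0, 0]], [1, [0, 0, -0.3], [0, 0, 0]]])

```text
time_s: 11.32
tool_pos: [0.4307, 0.0056, 0.1489]
tcp_rot: [[-0.002, 1.0, 0.002], [1.0, 0.002, -0.0], [-0.0, 0.002, -1.0]]
ft_force: [0.8, 0.5, -0.4]
width: 0.0853
grasp_force: 0.0
```

```bash
python3 - <<'E'
from h import *
s=manip.sense();print(s["tool_pos"])
plan(.432,-.22,.16,0,8)
p,a=wrist("w5",.052,.38,.48,-.10,.10,.0005,1)
p=manip.read_camera("top"); C=cloud(p)
m=(np.hypot(C[...,0]-.43,C[...,1]-.006)<.04)&(C[...,2]>.035)&(C[...,2]<.08)
print(m.sum(), C[m].mean(0) if m.any() else "", C[m].max(0) if m.any() else "")
E
```

```text
[0.4307 0.0056 0.1489]
[[1,[-0.26,0.06,-0.01],[0,0,0.0]],[1,[-0.28,0.05,-0.02],[0,0,0.0]],[1,[-0.27,0.03,-0.01],[0,0,0.001]],[1,[-0.29,0.01,-0.02],[0,0,-0.0]],[1,[-0.28,-0.01,-0.01],[0,0,0.0]],[1,[-0.29,-0.02,-0.01],[0,0,0.0]],[1,[-0.29,-0.05,-0.02],[0,0,0.0]],[1,[-0.3,-0.06,-0.01],[0,0,0.001]]]
q1 [-10.1164  79.7853] yaw 0.0983543276592428 turn -0.09835432765923713 end [ 0.432  -0.2204  0.1599]
0
```

View pics/w5.png

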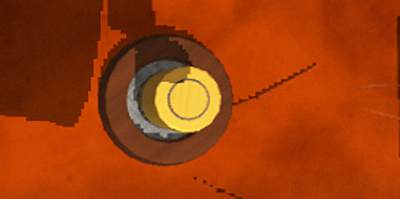

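The weight stands upright in the well (top at row 99, col 188). Next is the short plaque.

Call:
drive_tool(increments=[[1, [-0.26, 0.06, -0.03], [0, 0, 0]], [1, [-0.28, 0.05, -0.04], [0, 0, 0]], [1, [-0.27, 0.03, -0.03], [0, 0, 0]], [1, [-0.29, 0.01, -0.04], [0, 0, 0]], [1, [-0.28, -0.01, -0.03], [0, 0, 0]], [1, [-0.29, -0.02, -0.03], [0, 0, 0]], [1, [-0.29, -0.05, -0.04], [0, 0, 0]], [1, [-0.2, -0.06, -0.03], [0, 0, 0]], [1, [0, 0, 0], [0, 0, 0]]])

```text
time_s: 12.55
tool_pos: [0.4316, -0.2112, 0.1734]
tcp_rot: [[0.0, 1.0, -0.0], [1.0, -0.0, 0.0], [0.0, -0.0, -1.0]]
ft_force: [0.6, -0.1, -0.3]
width: 0.0855
grasp_force: 0.0
```

```bash
python3 - <<'E'
from h import *
s=manip.sense();print(s["tool_pos"])
plan(.431,-.22,.05,0,1)
_,a=wrist("w6a",.066,.38,.48,-.30,-.14,.0005,1)
_,b=wrist("w6b",.048,.38,.48,-.30,-.14,.0005,1)
_,c=wrist("w6c",.032,.38,.48,-.30,-.14,.0005,1)
o=np.zeros((600,320,3),np.uint8)
for k,i in enumerate((a,b,c)): o[k*200:k*200+i.shape[0],:i.shape[1]]=i[:200,:320]
cv2.imwrite("pics/w6.png",np.hstack([o[:200],o[200:400]])[:,:,::-1]); 
E
```

```text
[ 0.4316 -0.2112  0.1734]
[[1,[-0.088,-0.006,1.234],[0,0,-0.0]]]
q1 [-35.8     54.2093] yaw -0.009320008523080025 turn 0.00932000852307624 end [ 0.431 -0.22   0.05 ]
```

View pics/w6.png

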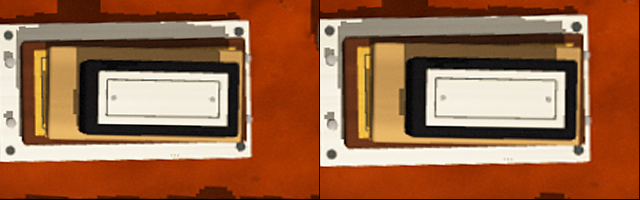

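Call:
drive_tool(increments=[[0.5, [-0.1, -0.005, 0.2], [0, 0, 0.022]], [0.5, [0, 0, 0.4], [0, 0, 0]], [0.5, [0, 0, 0.4], [0, 0, 0]], [0.5, [0, 0, 0.2], [0, 0, 0]], [0.5, [0, 0, 0.03], [0, 0, 0]], [0.5, [0, 0, 0], [0, 0, 0]]], newtons=25)

```text
time_s: 13.45
tool_pos: [0.4318, -0.2201, 0.0511]
tcp_rot: [[0.021, 1.0, 0.0], [1.0, -0.021, -0.0], [-0.0, 0.0, -1.0]]
ft_force: [0.7, -0.1, -0.3]
width: 0.0642
grasp_force: 0.0
```

Call:
drive_tool(increments=[[0.2, [-0.012, -0.008, 0.005], [0, 0, 0]], [0, [0, 0, 0], [0, 0, 0]], [-0.1, [0, 0, 0], [0, 0, 0]], [-0.2, [0, 0, 0], [0, 0, 0]], [-0.4, [0, 0, 0], [0, 0, 0]], [-0.6, [0, 0, 0], [0, 0, 0]]], newtons=25)

```text
time_s: 14.2
tool_pos: [0.4309, -0.2217, 0.0505]
tcp_rot: [[0.021, 1.0, 0.001], [1.0, -0.021, -0.0], [-0.0, 0.001, -1.0]]
ft_force: [-0.9, 0.6, 6.7]
width: 0.0377
grasp_force: 25.0
```

Call:
drive_tool(increments=[[-0.6, [0, 0, -0.05], [0, 0, 0]], [-0.6, [0, 0, -0.25], [0, 0, 0]], [-0.6, [0, 0, -0.4], [0, 0, 0]], [-0.6, [0, 0, -0.2], [0, 0, 0]], [-0.6, [0, 0, 0], [0, 0, 0]]])

```text
time_s: 14.82
tool_pos: [0.4312, -0.2219, 0.1412]
tcp_rot: [[0.021, 1.0, 0.002], [1.0, -0.021, -0.001], [-0.001, 0.002, -1.0]]
ft_force: [0.9, -0.2, -1.3]
width: 0.0376
grasp_force: 25.9
```

```bash
python3 - <<'E'
from h import *
s=manip.sense();print(s["tool_pos"],s["width"],s["ft_force"])
plan(.582,.1465,.12,21.8,10,-.6)
E
```

```text
[ 0.4312 -0.2219  0.1412] 0.03764429355649228 [ 0.9194 -0.1733 -1.3408]
[[-0.6,[0.28,0.25,0.02],[0,0,-0.038]],[-0.6,[0.29,0.24,0.02],[0,0,-0.039]],[-0.6,[0.31,0.24,0.02],[0,0,-0.038]],[-0.6,[0.32,0.23,0.02],[0,0,-0.038]],[-0.6,[0.34,0.22,0.03],[0,0,-0.039]],[-0.6,[0.35,0.21,0.02],[0,0,-0.038]],[-0.6,[0.37,0.2,0.02],[0,0,-0.039]],[-0.6,[0.38,0.2,0.02],[0,0,-0.038]],[-0.6,[0.4,0.18,0.02],[0,0,-0.038]],[-0.6,[0.41,0.17,0.02],[0,0,-0.039]]]
q1 [-36.8731  54.3478] yaw -1.220796468885294 turn 23.020796468885294 end [0.5823 0.1465 0.1202]
```

Call:
drive_tool(increments=[[-0.6, [0.28, 0.25, 0.02], [0, 0, -0.038]], [-0.6, [0.29, 0.24, 0.02], [0, 0, -0.039]], [-0.6, [0.31, 0.24, 0.02], [0, 0, -0.038]], [-0.6, [0.32, 0.23, 0.02], [0, 0, -0.038]], [-0.6, [0.34, 0.22, 0.03], [0, 0, -0.039]], [-0.6, [0.35, 0.21, 0.02], [0, 0, -0.038]], [-0.6, [0.37, 0.2, 0.02], [0, 0, -0.039]], [-0.6, [0.38, 0.2, 0.02], [0, 0, -0.038]], [-0.6, [0.4, 0.18, 0.02], [0, 0, -0.038]], [-0.6, [0.41, 0.17, 0.02], [0, 0, -0.039]]])

```text
time_s: 16.08
tool_pos: [0.5813, 0.1483, 0.1175]
tcp_rot: [[-0.373, 0.928, -0.002], [0.928, 0.373, -0.0], [0.0, -0.002, -1.0]]
ft_force: [1.1, 0.0, -1.7]
width: 0.0376
grasp_force: 25.8
```

Call:
drive_tool(increments=[[-0.6, [0, 0, 0], [0, 0, 0]]])

```text
time_s: 16.2
tool_pos: [0.5809, 0.1494, 0.1173]
tcp_rot: [[-0.375, 0.927, -0.002], [0.927, 0.375, 0.0], [0.001, -0.002, -1.0]]
ft_force: [-0.7, 0.1, -0.9]
width: 0.0372
grasp_force: 25.8
```

```bash
python3 - <<'E'
from h import *
s=manip.sense();print(s["tool_pos"],s["width"],s["ft_force"])
plan(.582,.1465,.06,21.8,1,-.6)
E
```

```text
[0.5809 0.1494 0.1173] 0.03715834164566772 [-0.6548  0.1217 -0.939 ]
[[-0.6,[-0.031,-0.001,0.573],[0,0,0.004]]]
q1 [ 6.6331 74.6033] yaw 22.029808523573422 turn -0.22980852357342485 end [0.582  0.1465 0.06  ]
```

Call:
drive_tool(increments=[[-0.6, [-0.02, 0, 0.2], [0, 0, 0]], [-0.6, [0, 0, 0.35], [0, 0, 0]], [-0.6, [0, 0, 0.22], [0, 0, 0]], [-0.6, [0, 0, 0.05], [0, 0, 0]], [-0.6, [0, 0, 0], [0, 0, 0]]])

```text
time_s: 16.82
tool_pos: [0.5825, 0.1447, 0.0371]
tcp_rot: [[-0.371, 0.929, -0.0], [0.929, 0.371, -0.0], [0.0, -0.0, -1.0]]
ft_force: [-0.0, 0.3, -0.3]
width: 0.0374
grasp_force: 25.8
```

```bash
python3 - <<'E'
from h import *
s=manip.sense();print(s["tool_pos"],s["width"],s["ft_force"])
plan(.582,.1465,.02,21.8,1,-.6)
_,a=wrist("w7",.016,.50,.65,.05,.25,.0005,2)
E
```

```text
[0.5825 0.1447 0.0371] 0.037414663095390606 [-0.0494  0.2516 -0.2804]
[[-0.6,[0.019,0.003,0.171],[0,0,-0.0]]]
q1 [ 6.1754 74.3895] yaw 21.78591270417139 turn 0.014087295828602464 end [0.582  0.1466 0.02  ]
```

View pics/w7.png

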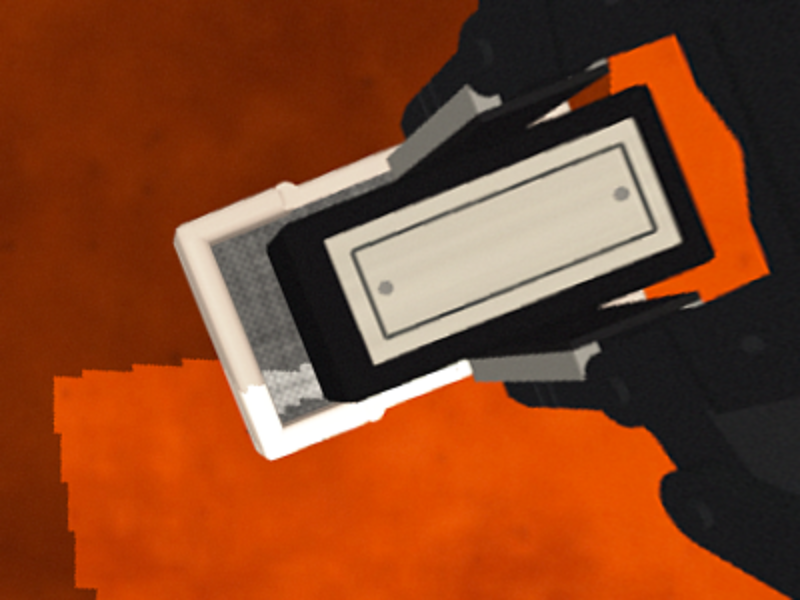

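Call:
drive_tool(increments=[[-0.6, [0.015, 0, 0.1], [0, 0, 0]], [-0.6, [0, 0, 0.1], [0, 0, 0]], [-0.6, [0, 0, 0.04], [0, 0, 0]], [-0.6, [0, 0, 0.015], [0, 0, 0]], [-0.6, [0, 0, 0], [0, 0, 0]]])

```text
time_s: 17.5
tool_pos: [0.582, 0.1465, 0.0116]
tcp_rot: [[-0.372, 0.928, 0.0], [0.928, 0.372, -0.0], [-0.0, 0.0, -1.0]]
ft_force: [0.5, -0.5, -1.1]
width: 0.0372
grasp_force: 25.9
```

Call:
drive_tool(increments=[[-0.6, [0, 0, 0.008], [0, 0, 0]], [-0.6, [0, 0, 0.005], [0, 0, 0]], [-0.6, [0, 0, 0], [0, 0, 0]]])

```text
time_s: 17.88
tool_pos: [0.5821, 0.1465, 0.0106]
tcp_rot: [[-0.372, 0.928, 0.0], [0.928, 0.372, -0.0], [-0.0, 0.0, -1.0]]
ft_force: [-0.4, -0.6, 4.5]
width: 0.0372
grasp_force: 26.4
```

Call:
drive_tool(increments=[[-0.1, [0, 0, 0], [0, 0, 0]], [0.1, [0, 0, 0], [0, 0, 0]], [0.3, [0, 0, 0], [0, 0, 0]], [0.5, [0, 0, 0], [0, 0, 0]], [0.5, [0, 0, -0.1], [0, 0, 0]], [0.6, [0, 0, -0.4], [0, 0, 0]], [1, [0, 0, -0.45], [0, 0, 0]], [1, [0, 0, -0.45], [0, 0, 0]]])

```text
time_s: 18.88
tool_pos: [0.5818, 0.1465, 0.1525]
tcp_rot: [[-0.372, 0.928, 0.001], [0.928, 0.372, 0.0], [-0.0, 0.0, -1.0]]
ft_force: [0.7, 0.3, -0.7]
width: 0.0855
grasp_force: 0.0
```

```bash
python3 - <<'E'
from h import *
s=manip.sense();print(s["tool_pos"],s["width"],s["ft_force"])
plan(.432,-.210,.16,-1.3,10)
_,a=wrist("w8a",.026,.50,.65,.05,.25,.0005,1)
E
```

```text
[0.5818 0.1465 0.1525] 0.08550550841265275 [ 0.6893  0.3138 -0.6834]
[[1,[-0.39,-0.19,-0.01],[0,0,0.039]],[1,[-0.37,-0.19,-0.01],[0,0,0.038]],[1,[-0.37,-0.21,-0.0],[0,0,0.039]],[1,[-0.34,-0.22,-0.01],[0,0,0.038]],[1,[-0.33,-0.22,-0.01],[0,0,0.039]],[1,[-0.32,-0.23,-0.01],[0,0,0.038]],[1,[-0.3,-0.24,-0.0],[0,0,0.039]],[1,[-0.29,-0.24,-0.01],[0,0,0.038]],[1,[-0.28,-0.24,-0.01],[0,0,0.039]],[1,[-0.25,-0.26,-0.01],[0,0,0.038]]]
q1 [ 6.3534 74.5363] yaw 21.817136773170976 turn -23.117136773170984 end [ 0.4316 -0.2097  0.1605]
```

Call:
drive_tool(increments=[[1, [-0.39, -0.19, -0.02], [0, 0, 0.039]], [1, [-0.37, -0.19, -0.02], [0, 0, 0.038]], [1, [-0.37, -0.21, -0.02], [0, 0, 0.039]], [1, [-0.34, -0.22, -0.02], [0, 0, 0.038]], [1, [-0.33, -0.22, -0.02], [0, 0, 0.039]], [1, [-0.32, -0.23, -0.02], [0, 0, 0.038]], [1, [-0.3, -0.24, -0.02], [0, 0, 0.039]], [1, [-0.29, -0.24, -0.02], [0, 0, 0.038]], [1, [-0.28, -0.24, -0.02], [0, 0, 0.039]], [1, [-0.25, -0.26, -0.02], [0, 0, 0.038]]])

```text
time_s: 20.18
tool_pos: [0.4311, -0.2107, 0.1708]
tcp_rot: [[0.024, 1.0, 0.001], [1.0, -0.024, -0.001], [-0.001, 0.001, -1.0]]
ft_force: [-1.0, 0.1, -0.6]
width: 0.0855
grasp_force: 0.0
```

Call:
drive_tool(increments=[[1, [0, 0, 0], [0, 0, 0]]])

```text
time_s: 20.3
tool_pos: [0.4307, -0.2109, 0.171]
tcp_rot: [[0.025, 1.0, 0.001], [1.0, -0.025, -0.001], [-0.001, 0.001, -1.0]]
ft_force: [0.2, 0.4, -0.4]
width: 0.0852
grasp_force: 0.0
```

```bash
python3 - <<'E'
from h import *
s=manip.sense();print(s["tool_pos"])
plan(.432,-.218,.033,-1.3,1)
_,a=wrist("w8b",.048,.38,.48,-.30,-.12,.0005,1)
_,b=wrist("w8c",.032,.38,.48,-.30,-.12,.0005,1)
o=np.zeros((510,725,3),np.uint8); s8=cv2.imread("pics/w8a.png")[:,:,::-1]
o[:200,:360]=a[:200]; o[:200,365:725]=b[:200,:360]; o[205:505,:400]=s8[:300,:400]
cv2.imwrite("pics/w8.png",o[:,:,::-1])
E
```

```text
[ 0.4307 -0.2109  0.171 ]
[[1,[-0.071,0.014,1.38],[0,0,-0.003]]]
q1 [-35.8288  55.6228] yaw -1.4515815233277294 turn 0.1515815233277351 end [ 0.432 -0.218  0.033]Traceback (most recent call last):
  File "<stdin>", line 7, in <module>
ValueError: could not broadcast input array from shape (199,360,3) into shape (200,360,3)
```

```bash
python3 - <<'E'
import cv2,numpy as np
o=np.zeros((510,730,3),np.uint8)
for n,r,c in(("b",0,0),("c",0,365),("a",205,0)):
    i=cv2.imread(f"pics/w8{n}.png"); o[r:r+i.shape[0],c:c+i.shape[1]]=i
cv2.imwrite("pics/w8.png",o)
E
```

```text
(no output)
```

View pics/w8.png

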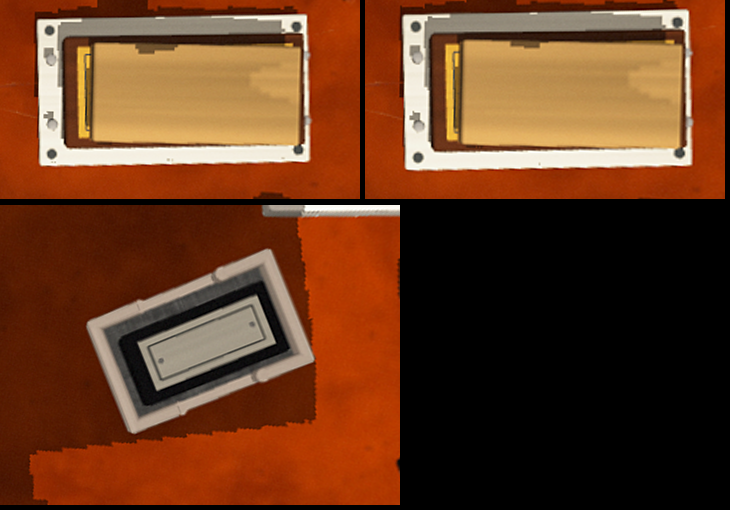

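The short plaque lies flat and centred in its tray. The board is centred at row 94, col 197, so at (0.433, -0.2185) with yaw -1°.

Call:
drive_tool(increments=[[0.7, [-0.078, 0.024, 0.2], [0, 0, -0.007]], [0.7, [0, 0, 0.4], [0, 0, 0]], [0.7, [0, 0, 0.4], [0, 0, 0]], [0.7, [0, 0, 0.3], [0, 0, 0]], [0.7, [0, 0, 0.07], [0, 0, 0]], [0.7, [0, 0, 0], [0, 0, 0]]], newtons=25)

```text
time_s: 21.15
tool_pos: [0.4345, -0.2173, 0.0337]
tcp_rot: [[0.014, 1.0, 0.0], [1.0, -0.014, 0.0], [0.0, 0.0, -1.0]]
ft_force: [0.4, 0.4, 0.8]
width: 0.0727
grasp_force: 0.0
```

Call:
drive_tool(increments=[[0.5, [-0.01, -0.013, 0.005], [0, 0, 0]], [0.3, [0, 0, 0], [0, 0, 0]], [0.2, [0, 0, 0], [0, 0, 0]], [0.1, [0, 0, 0], [0, 0, 0]], [-0.1, [0, 0, 0], [0, 0, 0]], [-0.3, [0, 0, 0], [0, 0, 0]]], newtons=25)

```text
time_s: 21.9
tool_pos: [0.4329, -0.2187, 0.0333]
tcp_rot: [[0.015, 1.0, 0.001], [1.0, -0.015, -0.001], [-0.001, 0.001, -1.0]]
ft_force: [-1.2, 0.8, 7.8]
width: 0.0493
grasp_force: 25.0
```

Call:
drive_tool(increments=[[-0.3, [0, 0, -0.05], [0, 0, 0]], [-0.3, [0, 0, -0.25], [0, 0, 0]], [-0.3, [0, 0, -0.4], [0, 0, 0]], [-0.3, [0, 0, -0.3], [0, 0, 0]], [-0.3, [0, 0, 0], [0, 0, 0]]])

```text
time_s: 22.52
tool_pos: [0.4336, -0.2192, 0.1348]
tcp_rot: [[0.015, 1.0, 0.003], [1.0, -0.015, -0.002], [-0.002, 0.003, -1.0]]
ft_force: [0.3, -0.3, -1.2]
width: 0.0499
grasp_force: 26.8
```

```bash
python3 - <<'E'
from h import *
s=manip.sense();print(s["tool_pos"],s["width"],s["ft_force"])
plan(.449,.206,.13,-6.0,12,-.3)
E
```

```text
[ 0.4336 -0.2192  0.1348] 0.04986824382094405 [ 0.3392 -0.3395 -1.2269]
[[-0.3,[0.33,0.15,0.0],[0,0,0.007]],[-0.3,[0.34,0.13,0.01],[0,0,0.007]],[-0.3,[0.35,0.1,0.0],[0,0,0.007]],[-0.3,[0.36,0.06,0.01],[0,0,0.008]],[-0.3,[0.37,0.04,0.0],[0,0,0.007]],[-0.3,[0.36,0.01,0.0],[0,0,0.007]],[-0.3,[0.37,-0.02,0.01],[0,0,0.007]],[-0.3,[0.36,-0.05,0.0],[0,0,0.007]],[-0.3,[0.36,-0.09,0.01],[0,0,0.007]],[-0.3,[0.35,-0.11,0.0],[0,0,0.007]],[-0.3,[0.34,-0.14,0.0],[0,0,0.007]],[-0.3,[0.33,-0.16,0.01],[0,0,0.008]]]
q1 [-36.437   54.4263] yaw -0.8632101000841531 turn -5.13678989991584 end [0.4494 0.2056 0.1298]
```

Call:
drive_tool(increments=[[-0.3, [0.33, 0.15, 0], [0, 0, 0.007]], [-0.3, [0.34, 0.13, 0.01], [0, 0, 0.007]], [-0.3, [0.35, 0.1, 0], [0, 0, 0.007]], [-0.3, [0.36, 0.06, 0.01], [0, 0, 0.008]], [-0.3, [0.37, 0.04, 0], [0, 0, 0.007]], [-0.3, [0.36, 0.01, 0], [0, 0, 0.007]], [-0.3, [0.37, -0.02, 0.01], [0, 0, 0.007]], [-0.3, [0.36, -0.05, 0], [0, 0, 0.007]], [-0.3, [0.36, -0.09, 0.01], [0, 0, 0.007]], [-0.3, [0.35, -0.11, 0], [0, 0, 0.007]]])

```text
time_s: 23.78
tool_pos: [0.4714, 0.1378, 0.1279]
tcp_rot: [[0.09, 0.996, -0.001], [0.996, -0.09, -0.0], [-0.0, -0.001, -1.0]]
ft_force: [0.6, -0.6, -0.8]
width: 0.0496
grasp_force: 26.8
```

Call:
drive_tool(increments=[[-0.3, [0.34, -0.14, 0], [0, 0, 0.007]], [-0.3, [0.33, -0.16, 0.01], [0, 0, 0.008]], [-0.3, [0, 0, 0], [0, 0, 0]], [-0.3, [0, 0, 0], [0, 0, 0]]])

```text
time_s: 24.28
tool_pos: [0.4484, 0.2059, 0.1273]
tcp_rot: [[0.105, 0.995, -0.001], [0.995, -0.105, -0.0], [-0.0, -0.001, -1.0]]
ft_force: [0.2, -0.3, -0.4]
width: 0.0495
grasp_force: 26.8
```

```bash
python3 - <<'E'
from h import *
s=manip.sense();print(s["tool_pos"],s["width"],s["ft_force"])
plan(.449,.206,.04,-6.0,1,-.3)
E
```

```text
[0.4484 0.2059 0.1273] 0.049496302641627465 [ 0.1977 -0.3226 -0.395 ]
[[-0.3,[0.002,0.006,0.873],[0,0,-0.0]]]
q1 [ 15.1995 111.2031] yaw -6.003585460075948 turn 0.003585460075953506 end [0.449 0.206 0.04 ]
```

Call:
drive_tool(increments=[[-0.3, [0, 0, 0.2], [0, 0, 0]], [-0.3, [0, 0, 0.4], [0, 0, 0]], [-0.3, [0, 0, 0.3], [0, 0, 0]], [-0.3, [0, 0, 0.12], [0, 0, 0]], [-0.3, [0, 0, 0.08], [0, 0, 0]], [-0.3, [0, 0, 0.04], [0, 0, 0]], [-0.3, [0, 0, 0.02], [0, 0, 0]], [-0.3, [0, 0, 0.01], [0, 0, 0]], [-0.3, [0, 0, 0], [0, 0, 0]]])

```text
time_s: 25.4
tool_pos: [0.4486, 0.2063, 0.011]
tcp_rot: [[0.105, 0.994, 0.0], [0.994, -0.105, 0.0], [0.0, 0.0, -1.0]]
ft_force: [0.4, -0.8, -0.7]
width: 0.0496
grasp_force: 26.8
```

Call:
drive_tool(increments=[[-0.3, [0, 0, 0.01], [0, 0, 0]], [-0.3, [0, 0, 0.006], [0, 0, 0]], [-0.3, [0, 0, 0], [0, 0, 0]]])

```text
time_s: 25.78
tool_pos: [0.4486, 0.2063, 0.0094]
tcp_rot: [[0.105, 0.994, 0.0], [0.994, -0.105, 0.0], [0.0, 0.0, -1.0]]
ft_force: [-1.0, 0.4, 3.9]
width: 0.0496
grasp_force: 27.3
```

Contact is made at the expected height, so I release.

Call:
drive_tool(increments=[[0.3, [0, 0, 0], [0, 0, 0]], [0.5, [0, 0, 0], [0, 0, 0]], [0.7, [0, 0, 0], [0, 0, 0]], [0.7, [0, 0, 0], [0, 0, 0]], [0.7, [0, 0, -0.1], [0, 0, 0]], [0.7, [0, 0, -0.4], [0, 0, 0]], [1, [0, 0, -0.45], [0, 0, 0]], [1, [0, 0, -0.45], [0, 0, 0]]])

```text
time_s: 26.78
tool_pos: [0.4483, 0.2062, 0.1514]
tcp_rot: [[0.105, 0.994, 0.0], [0.994, -0.105, 0.0], [0.0, 0.0, -1.0]]
ft_force: [0.8, -0.0, 0.2]
width: 0.0854
grasp_force: 0.0
```

```bash
python3 - <<'E'
from h import *
s=manip.sense();print(s["tool_pos"],s["width"],s["ft_force"])
_,a=wrist("w9a",.024,.37,.52,.10,.30,.0005,1)
plan(.434,-.205,.18,0,12)
E
```

```text
[0.4483 0.2062 0.1514] 0.08538642940734281 [ 0.8099 -0.0146  0.1514]
[[1,[-0.32,0.16,-0.02],[0,0,-0.008]],[1,[-0.33,0.13,-0.02],[0,0,-0.009]],[1,[-0.35,0.11,-0.02],[0,0,-0.008]],[1,[-0.34,0.08,-0.02],[0,0,-0.008]],[1,[-0.36,0.05,-0.02],[0,0,-0.009]],[1,[-0.35,0.02,-0.02],[0,0,-0.008]],[1,[-0.36,-0.01,-0.02],[0,0,-0.009]],[1,[-0.35,-0.04,-0.02],[0,0,-0.008]],[1,[-0.34,-0.07,-0.02],[0,0,-0.008]],[1,[-0.34,-0.09,-0.02],[0,0,-0.009]],[1,[-0.33,-0.12,-0.02],[0,0,-0.008]],[1,[-0.32,-0.15,-0.01],[0,0,-0.008]]]
q1 [ 15.2325 111.2505] yaw -6.01845775802088 turn 6.0184577580208725 end [ 0.4337 -0.2054  0.1795]
```

Call:
drive_tool(increments=[[1, [-0.32, 0.16, -0.02], [0, 0, -0.008]], [1, [-0.33, 0.13, -0.02], [0, 0, -0.009]], [1, [-0.35, 0.11, -0.02], [0, 0, -0.008]], [1, [-0.34, 0.08, -0.02], [0, 0, -0.008]], [1, [-0.36, 0.05, -0.02], [0, 0, -0.009]], [1, [-0.35, 0.02, -0.02], [0, 0, -0.008]], [1, [-0.36, -0.01, -0.02], [0, 0, -0.009]], [1, [-0.35, -0.04, -0.02], [0, 0, -0.008]], [1, [-0.34, -0.07, -0.02], [0, 0, -0.008]], [1, [-0.34, -0.09, -0.02], [0, 0, -0.009]]])

```text
time_s: 28.08
tool_pos: [0.4595, -0.1423, 0.1697]
tcp_rot: [[0.017, 1.0, 0.001], [1.0, -0.017, -0.0], [-0.0, 0.001, -1.0]]
ft_force: [-0.0, -0.9, 0.4]
width: 0.085
grasp_force: 0.0
```

Call:
drive_tool(increments=[[1, [-0.33, -0.12, -0.02], [0, 0, -0.008]], [1, [-0.32, -0.15, -0.01], [0, 0, -0.008]], [1, [0, 0, 0], [0, 0, 0]], [1, [0, 0, 0], [0, 0, 0]]])

```text
time_s: 28.58
tool_pos: [0.432, -0.2055, 0.1724]
tcp_rot: [[0.001, 1.0, 0.0], [1.0, -0.001, 0.0], [0.0, 0.0, -1.0]]
ft_force: [0.1, 0.7, -0.0]
width: 0.0855
grasp_force: 0.0
```

```bash
python3 - <<'E'
from h import *
s=manip.sense();print(s["tool_pos"])
plan(.434,-.2165,.013,0,1)
_,a=wrist("w9b",.032,.38,.49,-.30,-.12,.0005,1)
_,b=wrist("w9c",.016,.50,.65,-.25,-.05,.0005,1)
o=np.zeros((530,780,3),np.uint8)
for n,r,c in(("b",0,0),("c",225,0),("a",0,375)):
    i=cv2.imread(f"pics/w9{n}.png"); o[r:r+i.shape[0],c:c+i.shape[1]]=i
cv2.imwrite("pics/w9.png",o)
E
```

```text
[ 0.432  -0.2055  0.1724]
[[1,[-0.11,0.02,1.594],[0,0,-0.001]]]
q1 [-35.2232  54.8215] yaw -0.044779954979650524 turn 0.04477995497964571 end [ 0.434  -0.2165  0.013 ]
```

View pics/w9.png

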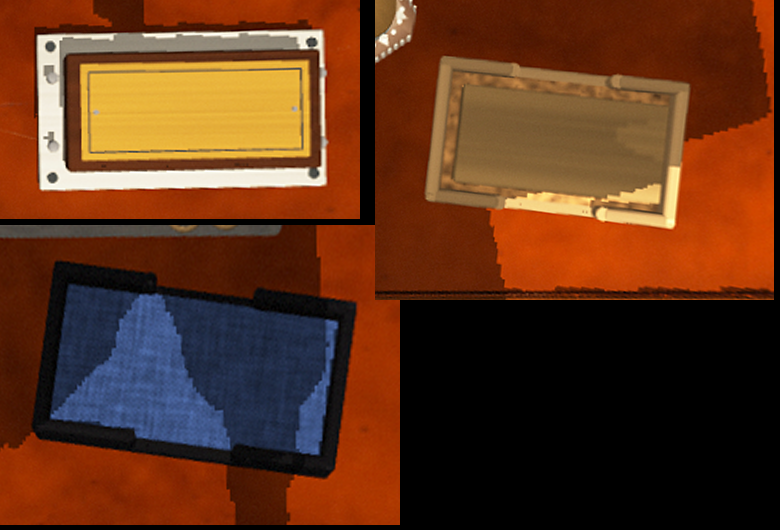

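The board lies flat in its rack. The long plaque is centred at row 109, col 194, so at (0.4355, -0.217) with yaw +1.1°. The black tray is at (0.5785, -0.147) with yaw -7.7°.

Call:
drive_tool(increments=[[1, [-0.115, 0.03, 0.2], [0, 0, -0.019]], [1, [0, 0, 0.4], [0, 0, 0]], [1, [0, 0, 0.4], [0, 0, 0]], [1, [0, 0, 0.4], [0, 0, 0]], [1, [0, 0, 0.15], [0, 0, 0]], [1, [0, 0, 0.03], [0, 0, 0]], [1, [0, 0, 0], [0, 0, 0]]], newtons=30)

```text
time_s: 29.55
tool_pos: [0.4354, -0.2172, 0.0146]
tcp_rot: [[-0.02, 1.0, 0.0], [1.0, 0.02, -0.0], [-0.0, 0.0, -1.0]]
ft_force: [-0.4, 0.3, -0.2]
width: 0.0856
grasp_force: 0.0
```

Call:
drive_tool(increments=[[0.7, [0, 0, 0.01], [0, 0, 0]], [0.5, [0, 0, 0], [0, 0, 0]], [0.4, [0, 0, 0], [0, 0, 0]], [0.3, [0, 0, 0], [0, 0, 0]], [0.1, [0, 0, 0], [0, 0, 0]], [-0.1, [0, 0, 0], [0, 0, 0]]], newtons=35)

```text
time_s: 30.3
tool_pos: [0.4352, -0.2175, 0.0138]
tcp_rot: [[-0.019, 1.0, 0.001], [1.0, 0.019, -0.0], [-0.0, 0.001, -1.0]]
ft_force: [-1.4, 0.6, 10.2]
width: 0.0589
grasp_force: 36.1
```

Call:
drive_tool(increments=[[-0.1, [0, 0, -0.05], [0, 0, 0]], [-0.1, [0, 0, -0.2], [0, 0, 0]], [-0.1, [0, 0, -0.4], [0, 0, 0]], [-0.1, [0, 0, -0.3], [0, 0, 0]], [-0.1, [0, 0, 0], [0, 0, 0]]])

```text
time_s: 30.92
tool_pos: [0.4359, -0.218, 0.1099]
tcp_rot: [[-0.019, 1.0, 0.003], [1.0, 0.019, -0.002], [-0.002, 0.003, -1.0]]
ft_force: [0.7, -0.0, -1.7]
width: 0.0588
grasp_force: 39.2
```

```bash
python3 - <<'E'
from h import *
s=manip.sense();print(s["tool_pos"],s["width"],s["ft_force"])
plan(.5785,-.147,.105,-7.7,7,-.1)
E
```

```text
[ 0.4359 -0.218   0.1099] 0.05879746926020489 [ 0.7436 -0.0258 -1.7427]
[[-0.1,[0.07,0.21,0.01],[0,0,0.021]],[-0.1,[0.08,0.2,0.0],[0,0,0.021]],[-0.1,[0.09,0.21,0.01],[0,0,0.021]],[-0.1,[0.11,0.2,0.01],[0,0,0.021]],[-0.1,[0.13,0.19,0.01],[0,0,0.021]],[-0.1,[0.14,0.19,0.0],[0,0,0.021]],[-0.1,[0.15,0.18,0.01],[0,0,0.021]]]
q1 [-36.1658  52.7183] yaw 1.1160576538435774 turn -8.816057653843572 end [ 0.578  -0.1474  0.1049]
```

Call:
drive_tool(increments=[[-0.1, [0.07, 0.21, 0.01], [0, 0, 0.021]], [-0.1, [0.08, 0.2, 0], [0, 0, 0.021]], [-0.1, [0.09, 0.21, 0.01], [0, 0, 0.021]], [-0.1, [0.11, 0.2, 0.01], [0, 0, 0.021]], [-0.1, [0.13, 0.19, 0.01], [0, 0, 0.021]], [-0.1, [0.14, 0.19, 0], [0, 0, 0.021]], [-0.1, [0.15, 0.18, 0.01], [0, 0, 0.021]], [-0.1, [0, 0, 0.2], [0, 0, 0]], [-0.1, [0, 0, 0.2], [0, 0, 0]], [-0.1, [0, 0, 0], [0, 0, 0]]])

```text
time_s: 32.17
tool_pos: [0.5757, -0.1461, 0.0609]
tcp_rot: [[0.134, 0.991, -0.004], [0.991, -0.134, 0.002], [0.001, -0.004, -1.0]]
ft_force: [0.6, -0.1, -1.1]
width: 0.0589
grasp_force: 39.1
```

```bash
python3 - <<'E'
from h import *
s=manip.sense();print(s["tool_pos"],s["width"],s["ft_force"])
plan(.5785,-.147,.03,-7.7,1,-.1)
_,b=wrist("w10",.016,.50,.65,-.25,-.05,.0005,2)
E
```

```text
[ 0.5757 -0.1461  0.0609] 0.05892590082650724 [ 0.6457 -0.0552 -1.0732]
[[-0.1,[-0.005,0.029,0.309],[0,0,-0.0]]]
q1 [-22.0955  75.6073] yaw -7.702692734785204 turn 0.002692734785199491 end [ 0.5785 -0.147   0.03  ]
```

View pics/w10.png

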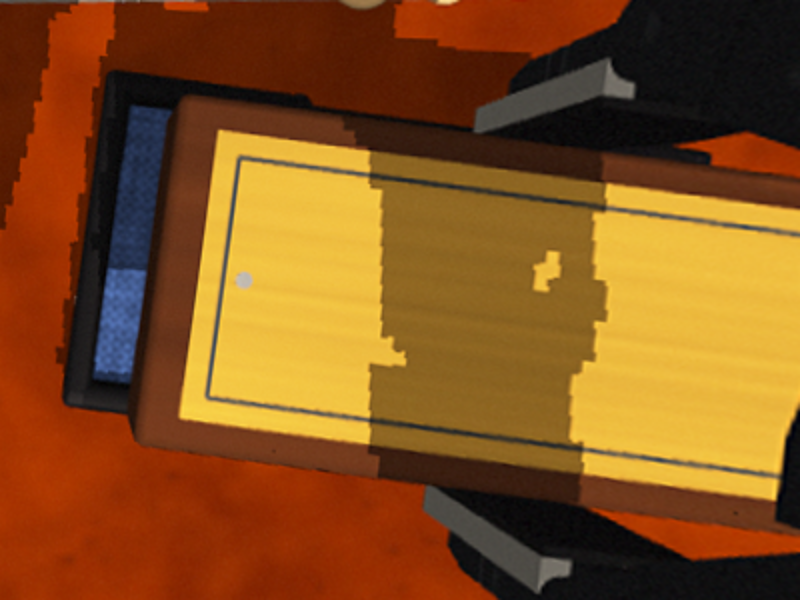

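The tray's end rim corners are at (70, 110) and (405, 65), giving a centre of about (0.5795, -0.1475). I shift slightly and descend.

Call:
drive_tool(increments=[[-0.1, [-0.009, 0.036, 0.1], [0, 0, 0]], [-0.1, [0, 0, 0.15], [0, 0, 0]], [-0.1, [0, 0, 0.05], [0, 0, 0]], [-0.1, [0, 0, 0], [0, 0, 0]]])

```text
time_s: 32.72
tool_pos: [0.5803, -0.148, 0.0327]
tcp_rot: [[0.134, 0.991, -0.001], [0.991, -0.134, 0.0], [0.0, -0.001, -1.0]]
ft_force: [0.3, -0.3, -1.7]
width: 0.0593
grasp_force: 39.1
```

Call:
drive_tool(increments=[[-0.1, [0.003, -0.006, 0.1], [0, 0, 0]], [-0.1, [0, 0, 0.07], [0, 0, 0]], [-0.1, [0, 0, 0.03], [0, 0, 0]], [-0.1, [0, 0, 0.015], [0, 0, 0]], [-0.1, [0, 0, 0.005], [0, 0, 0]], [-0.1, [0, 0, 0], [0, 0, 0]]])

```text
time_s: 33.48
tool_pos: [0.5802, -0.1477, 0.0113]
tcp_rot: [[0.134, 0.991, 0.0], [0.991, -0.134, -0.0], [-0.0, 0.0, -1.0]]
ft_force: [-0.4, -0.2, -1.5]
width: 0.0587
grasp_force: 39.2
```

Call:
drive_tool(increments=[[-0.1, [0, 0, 0.01], [0, 0, 0]], [-0.1, [0, 0, 0.007], [0, 0, 0]], [-0.1, [0, 0, 0], [0, 0, 0]]])

```text
time_s: 33.85
tool_pos: [0.5801, -0.1477, 0.0099]
tcp_rot: [[0.134, 0.991, 0.0], [0.991, -0.134, -0.0], [-0.0, 0.0, -1.0]]
ft_force: [-1.6, 0.6, 5.8]
width: 0.059
grasp_force: 39.8
```

Call:
drive_tool(increments=[[0.5, [0, 0, 0], [0, 0, 0]], [0.7, [0, 0, 0], [0, 0, 0]], [0.9, [0, 0, 0], [0, 0, 0]], [1, [0, 0, 0], [0, 0, 0]], [1, [0, 0, -0.1], [0, 0, 0]], [1, [0, 0, -0.4], [0, 0, 0]], [1, [0, -0.2, -0.45], [0, 0, 0]], [1, [0, -0.3, -0.45], [0, 0, 0]], [1, [0, -0.3, -0.2], [0, 0, 0]], [1, [0, 0, 0], [0, 0, 0]]])

```text
time_s: 35.1
tool_pos: [0.5001, -0.137, 0.172]
tcp_rot: [[0.134, 0.991, 0.003], [0.991, -0.134, -0.001], [-0.001, 0.003, -1.0]]
ft_force: [1.5, -0.3, 0.1]
width: 0.0855
grasp_force: 0.0
```

```bash
python3 - <<'E'
from h import *
s=manip.sense();print(s["tool_pos"],s["ft_force"],s["width"])
wrist("w11",.024,.36,.66,-.29,.30,.001,1.3)
p=manip.read_camera("scene"); C=cloud(p)
for n,x,y in(("short",.582,.1465),("board",.4485,.206),("long",.58,-.1477),("w",.4305,.0055)):
    m=np.hypot(C[...,0]-x,C[...,1]-y)<.016; q=C[m]; q=q[q[:,2]<.1]; A=np.c_[q[:,:2]-[x,y],np.ones(len(q))]; f=np.linalg.lstsq(A,q[:,2],rcond=None)[0]; print(n,len(q),f)
E
```

```text
[ 0.5001 -0.137   0.172 ] [ 1.4773 -0.2667  0.091 ] 0.08547879238181481
short 87 [0.0742 0.0009 0.0277]
board 151 [-0.2493 -0.7151 -0.2514]
long 124 [0.0238 0.0028 0.03  ]
w 315 [-3.637  -7.6012 -0.1646]
```

View pics/w11.png

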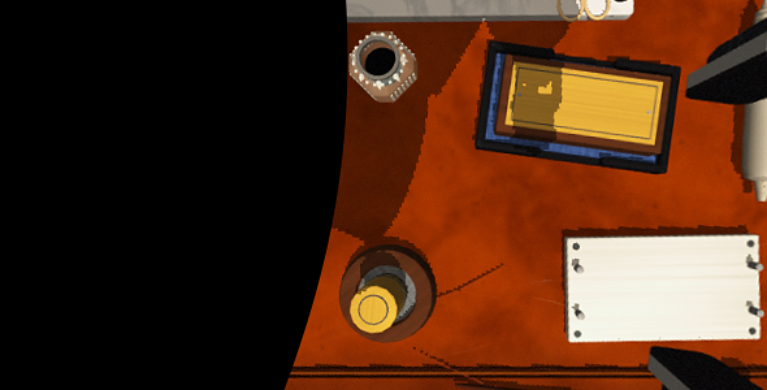

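All four pieces are down flat in their places and released. The walnut plate is in the black tray (row 105, col 585), the weight in its stand, and the inkwell in view is standing. The gripper is clear.

```bash
python3 -c "
from station import manip
print(manip.sign_off())"
```

```text
the job is handed in; nothing more can be done
None
```

I took the stack apart in order and put all four pieces away flat in their places and let go, without touching the inkwells, then handed the job in at about 35 s; the sign-off gave no verdict.

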